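# Swap the contents of two trays and seat the bar on the marking stand

### The arm

A 7-joint arm with a two-finger parallel gripper is mounted at the origin on a cart in front of the work surface, level with it; the furniture and walls round the work are solid. World frame = base frame: x ahead of the robot, y to its left, z up, the work surface at z = 0. Lengths are in m, angles in rad, forces in N, time in s.
With the tool pointing down it reaches from about 0.425 to 0.925 m from the base axis. Payload 6.8 kg.
Tool frame: the origin (TCP) lies at the very end of the fingers, on their centre line; the grasp point (between the pads) lies 19 mm behind it (r.tcp_to_grasp is the distance from the TCP to the grasp point, in m); z points along the fingers, y is the line along which they close (so a half turn about z gives the same grasp; the last joint's range is limited). The gripper opens to 85 mm and grips with 20 to 120 N. Pads are 22 mm wide; open, the fingers measure 114 mm over their backs; the gripper's body (76 mm by 85 mm) begins 54 mm behind the grasp point. The pads swing forward as they close: fully open they stand 13 mm farther back than shut.
Start: joints at [-1.356, 0.477, 0.022, 1.555, -0.011, 1.109, -0.083], TCP at [0.214, 0.64, 0.231] pointing down, gripper open.
Joint ranges: [-2.96, 2.96], [-0.34, 2.1], [-1.41, 1.46], [0.24, 2.44], [-1.37, 4.51], [0.17, 1.92], [-2.96, 2.96]. Speed limits (rad/s): [2.39, 2.39, 3.14, 3.14, 3.14, 3.14, 3.14].

### API

Orientations are given as a rotation vector (axis times angle).
In Python, from bench import r gives the robot as it stands.
- The arm moves only by the tool step_arm, never from a script. Its argument "moves" is a list of rows, each a list of 7 numbers: the shift along the tool's x, y, z in mm, then the turn, a rotation vector about the tool's x, y, z in rad, then the finger opening in mm, from 0 to 85.4. A call has 1 to 8 rows; each row is the pose to reach, as a shift and turn from the pose commanded when the call began, along the tool's axes at that moment; what a row does not reach only later rows make up. A row lasts 1/10 s, in which the tool goes at most 50 mm and 8.59 degrees, less where a joint would pass 70% of its speed; a pose out of reach is approached as far as the arm can. A call with a gripper value outside its range is refused whole. The fingers move at their own pace and stop on an object; "grip_force" is the grip in N (left out, the last holds). Time passes only in rows, so rows that repeat a pose let the fingers close. It gives the time, the measured TCP pose, the force, the opening and the grip force at its end, in the units of the state.
- r.get_obs(): the state, without advancing time (a new reading comes with each control period).
- r.grab_frame(name): name is "scene" or "top" or "wrist"; returns a dict with "image" (480x640x3 uint8, red, green, blue), "depth" (480x640 float32, m along the optical axis (not along the pixel's ray), 0 where there is no reading), "mtx" (3x3 intrinsics, pixels), "rvec" (rotation vector, rad) and "tvec" (3), from world to camera coordinates, as OpenCV has them. Camera axes: x right, y down, z forward; pixel columns grow to the right and rows downward; lengths in m; the calibration is good to about 2 mm. A picture is of the moment at which its call begins.
- r.hand_in(): hands the job in; it is judged then, once.
The state is a dict: "clock": time; "joints": joint angles; "qvel": joint speeds; "tau": joint torques, N m; "tcp_pos": TCP position; "orientation": TCP orientation; "contact_force": force on the tool from outside, world axes, zero at the start; "moment": the same for the moment, N m; "grip_width": finger opening in m; "gripper_force": force on a finger pad.
Only numpy, scipy, OpenCV 4.12 (cv2) and the standard library are available. Lean on these libraries where they do the work, as an engineer would, in place of code of your own. Each camera call takes 0.05 s, during which the arm holds its last target. There are 200 camera calls.

### The job

The hole saw and the brass fitting have been left in each other's trays, and the flat bar on the parking mat belongs on the sloped marking stand. First seat the bar flat on the stand, in the middle of its width, pointing straight up the slope with its lower end against the lip; then, with the mat free for parking, swap the other two so that the hole saw stands upright in the middle of the blue tray and the brass fitting upright in the middle of the red tray. Leave the red magnet and the big bolt where they are.

Things in the scene. Friction and masses are not known exactly. Their poses are not given: they have to be found in the camera images.
- hole_saw_mid (a point): dark grey hole saw: a round drum 50 mm in diameter and 35 mm high standing on its teeth, with a thin shank rising from the middle of its top to 61 mm. The point is on the drum's axis, half-way up the drum (18 mm above its underside); z up. Take it round the drum. About 160 g. Starts in the red tray.
- brass_mid (a point): yellow brass hose fitting standing upright, 56 mm high: a round body 34 mm in diameter on a flange 42 mm in diameter and 9 mm high. The point is on its axis, half-way up (28 mm above its underside); z up. Take it round the body. About 260 g. Starts in the blue tray.
- flat_bar_mid (a point): brown flat steel bar off-cut, 32 x 85 x 10 mm, lying flat on the parking mat at the start. The point is its centre (5 mm above its underside); x is across its 32 mm width, y along its 85 mm length, z through its thickness. Take it across its width. About 200 g.
- red_tray_in (a point): square red steel tray, fixed to the bench, 96 mm outside, 88 mm inside, floor 4 mm thick, its rim 10 mm above the bench and 6 mm above its floor. The point is the centre of the inner floor; z up, x and y along its sides.
- blue_tray_in (a point): square blue steel tray, fixed to the bench, the same size as the red one. The point is the centre of the inner floor; z up, x and y along its sides.
- mat_top (a point): black rubber parking mat, fixed to the bench, 100 x 110 mm (its x and y) and 3 mm thick. The point is the centre of its top; z up.
- stand_seat (a point): sloped stand, fixed, yellow frame; slippery white face 90 mm wide, 110 mm long, rising at 30 degrees away from the robot, with a yellow lip 10 mm proud along its lower end. Point: middle of the inner corner of face and lip, 22 mm above the bench; x up the slope, y across, z out of the face. Seated bar: centre at x 42.5, y 0, z 5 mm. A bar let go flat on the face slides down to the lip.
- magnet_mid (a point): bystander: red three-cornered welding magnet, 75 x 85 x 15 mm, lying on the bench. The point is the centre of its outline, half-way up.
- bolt_mid (a point): bystander: rusty hex bolt standing on its head, 33 mm wide and 74 mm high. The point is on its axis, half-way up.
Things that resemble listed ones, but are neither listed nor needed, are in the scene too. Leave any pink look-alike of the part that bears hole_saw_mid alone.

How it is judged:
By the outcome, as a careful person would: the job done as asked, in the order asked, and still so for the second after the job is handed in, with the robot touching nothing.
It also fails if it takes over 96 s, if anything falls off the work surface, if the arm or the gripper's body presses on something with over 40 N, if the wrist force passes 120 N, or if a joint passes its speed limit or range.

## Working session

There is one attempt and no reset: what is moved stays moved. The work goes in short steps, Python scripts to look and compute and a tool call to move; the robot and the scene stay as the last step left them, time stands still between calls to the robot, and variables do not carry over. Pictures are saved under pics/ and viewed, at most 14 in all, crops included, and the job is handed in when it is done.

Besides the shell and the picture viewer there is one more tool, called in YAML: its name, and indented under it one key for each argument. step_arm: Moves the arm, as the interface text tells. Its arguments: {"type":"object","properties":{"moves":{"type":"array","items":{"type":"array","items":{"type":"number"}}},"grip_force":{"type":"number"}},"required":["moves"]}

```bash
ls; mkdir -p pics
cat > h.py <<'E'
import numpy as np, cv2
from bench import r
from scipy.spatial.transform import Rotation as R
def grab(n):
    f=r.grab_frame(n); np.savez('f_%s.npz'%n,**f); return f
def load(n): return dict(np.load('f_%s.npz'%n))
def save(img,p): cv2.imwrite(p,np.ascontiguousarray(img[:,:,::-1]))
def ray(f,u,v):
    Rm=cv2.Rodrigues(f['rvec'])[0]; c=-Rm.T@np.ravel(f['tvec'])
    d=Rm.T@np.linalg.inv(f['mtx'])@np.array([u,v,1.]); return c,d
def onz(f,u,v,z):
    c,d=ray(f,u,v); return c+d*(z-c[2])/d[2]
def cloud(f):
    Rm=cv2.Rodrigues(f['rvec'])[0]; v,u=np.mgrid[:480,:640]
    p=np.stack([u,v,np.ones_like(u)],-1)@np.linalg.inv(f['mtx']).T*f['depth'][...,None]
    return (p-np.ravel(f['tvec']))@Rm
E
python3 - <<'E'
from h import *
a=grab('top');b=grab('scene')
save(a['image'],'pics/top.png');save(b['image'],'pics/scene.png')
for f in(a,b):
    print(ray(f,320,240),f['mtx'][0,0])
o=r.get_obs();print(o)
E
```

```text
pics
(array([0.34971171, 0.21885848, 0.94737858]), array([ 0.22503424,  0.01727122, -0.97424339])) 581.3309414397007
(array([ 0.1906924 , -0.47625381,  0.77582896]), array([ 0.33470832,  0.66505381, -0.66769862])) 535.4431152983299
{'clock': 0.1, 'joints': array([-1.35604199,  0.47768194,  0.02236517,  1.55637148, -0.01152963,
        1.1092979 , -0.08310747]), 'qvel': array([-8.75328255e-04,  1.30617940e-03,  1.56297372e-03, -1.70939005e-03,
       -8.39267035e-04, -9.58737984e-06,  6.84596552e-04]), 'tau': array([ 3.93156050e-03, -5.97762823e+01,  1.61318455e+00, -2.81956923e+01,
        1.28337799e-02,  5.02422190e-03, -1.18548405e-05]), 'tcp_pos': array([0.21400462, 0.63960506, 0.23043919]), 'orientation': array([-5.04944944e-01, -3.10058290e+00,  2.54849632e-03]), 'contact_force': array([0.10795688, 0.14364899, 0.06182102]), 'moment': array([ 0.0152349 ,  0.0200353 , -0.00437573]), 'gripper_force': 0.0, 'grip_width': 0.08511681351858016}
```

View pics/top.png

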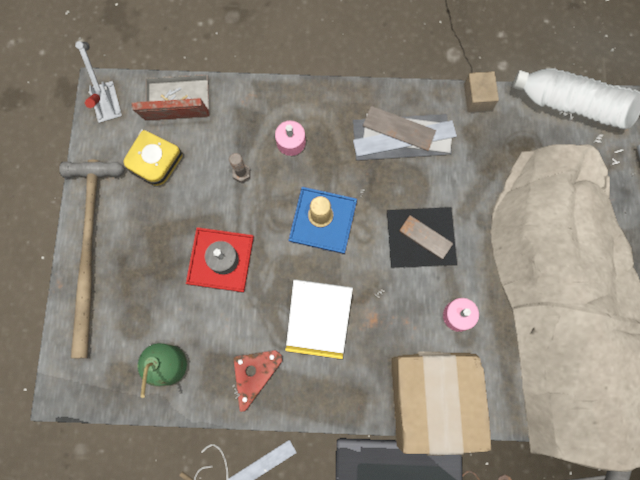

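View pics/scene.png

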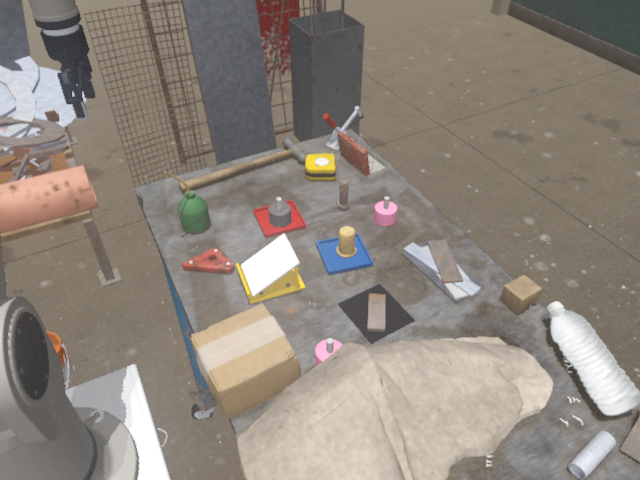

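The top view shows the hole saw in the red tray at (220,257), the brass fitting in the blue tray at (320,211), the bar on the black mat at (427,237), and the stand at (320,320) with its lip at the bottom. There are two pink hole-saw look-alikes at (290,138) and (462,314), and a second brown bar at (400,128) lying on metal. The task's parts are the dark grey hole saw and the bar on the black mat.

```bash
cat > m.py <<'E'
from h import *
f=load('top'); hsv=cv2.cvtColor(f['image'],cv2.COLOR_RGB2HSV); P=cloud(f); H,S,V=[hsv[...,i].astype(int) for i in range(3)]
def box(m,roi,z,name,close=5):
    x0,y0,x1,y1=roi; k=np.zeros((480,640),np.uint8); k[y0:y1,x0:x1]=m[y0:y1,x0:x1]
    k=cv2.morphologyEx(k,cv2.MORPH_OPEN,np.ones((2,2),np.uint8)); k=cv2.morphologyEx(k,cv2.MORPH_CLOSE,np.ones((close,close),np.uint8))
    c=max(cv2.findContours(k,0,2)[0],key=cv2.contourArea)
    w=np.array([onz(f,u,v,z)[:2] for u,v in c[:,0,:].astype(float)],np.float32)*1000
    (cx,cy),s,an=cv2.minAreaRect(w); b=cv2.boxPoints(((cx,cy),s,an))
    e=[b[1]-b[0],b[2]-b[1]]; L=max(e,key=np.linalg.norm)
    kk=k>0
    print(name,'c',np.round([cx,cy],1),'size',np.round(s,1),'long-axis ang deg',round(float(np.degrees(np.arctan2(L[1],L[0])))%180,1),'z med',np.round(np.nanmedian(P[kk][:,2])*1000,1), 'area',kk.sum())
    return k
box(((H<8)|(H>172))&(S>150)&(V>90),(180,220,262,300),.010,'red',25)
box((H>100)&(H<120)&(S>140),(280,180,365,260),.010,'blue',31)
box((V<45),(380,200,465,275),.003,'mat',31)
box((H<20)&(S>50)&(V>60),(392,210,460,262),.013,'bar')
box((H>15)&(H<28)&(S>90)&(V>100),(300,185,340,235),.056,'brass')
# brass top / saw top from depth
for n,roi,lo,hi in [('brasstop',(295,185,345,235),.050,.062),('sawtop',(195,235,245,280),.030,.041),('shank',(195,235,245,280),.05,.066),('bolt',(225,145,255,190),.06,.09),('magnet',(225,345,285,412),.011,.02)]:
    x0,y0,x1,y1=roi; q=P[y0:y1,x0:x1].reshape(-1,3); q=q[(q[:,2]>lo)&(q[:,2]<hi)]*1000
    if len(q)>4:
        (c,rad)=cv2.minEnclosingCircle(q[:,:2].astype(np.float32)); print(n,len(q),'circ',np.round(c,1),round(rad,1),'med',np.round(np.median(q,0),1),'range',np.round(q.min(0),0),np.round(q.max(0),0))
# stand
m=((S<25)&(V>200)); k=np.zeros((480,640),np.uint8); k[275:362,280:360]=m[275:362,280:360]
q=P[k>0]; c0=q.mean(0); n=np.linalg.svd(q-c0,full_matrices=False)[2][2]; n*=np.sign(n[2]); print('stand n',n,'tilt',np.degrees(np.arccos(n[2])),'cent',c0*1000,'up-azimuth',np.degrees(np.arctan2(-n[1],-n[0])))
c=max(cv2.findContours(k,0,2)[0],key=cv2.contourArea)
w=[]
for u,v in c[:,0,:].astype(float):
    a,d=ray(f,u,v); w.append(a+d*(n@(c0-a))/(n@d))
w=np.array(w); up=np.array([-n[0],-n[1],0]);up/=np.linalg.norm(up); ex=up*n[2]+np.array([0,0,np.hypot(n[0],n[1])]); ey=np.cross(n,ex)
st=np.c_[(w-c0)@ex,(w-c0)@ey].astype(np.float32)*1000
(cc,s,an)=cv2.minAreaRect(st); print('rect',cc,s,an); b=cv2.boxPoints((cc,s,an)); print(np.round(np.array([c0+(p[0]*ex+p[1]*ey)/1000 for p in b])*1000,1))
o=k*0
E
python3 m.py
```

```text
red c [526.1 397.4] size [95.9 95.5] long-axis ang deg 84.1 z med 5.7 area 3316
blue c [599.7 230.9] size [94.1 95.1] long-axis ang deg 169.3 z med 5.1 area 3109Traceback (most recent call last):
  File "m.py", line 15, in <module>
    box((V<45),(380,200,465,275),.003,'mat',31)
    ~~~^^^^^^^^^^^^^^^^^^^^^^^^^^^^^^^^^^^^^^^^
  File "m.py", line 6, in box
    c=max(cv2.findContours(k,0,2)[0],key=cv2.contourArea)
ValueError: max() iterable argument is empty
```

```bash
sed -i "s/^box((V<45).*/print('matV',hsv[215,400],hsv[255,440],hsv[195,400])\nbox((V<70)\&(S<300),(380,200,465,275),.003,'mat',31)/" m.py; sed -i 's/    c=max(cv2.find/    if k.sum()==0: print(name,"none"); return\n    c=max(cv2.find/' m.py; python3 m.py
```

```text
red c [526.1 397.4] size [95.9 95.5] long-axis ang deg 84.1 z med 5.7 area 3316
blue c [599.7 230.9] size [94.1 95.1] long-axis ang deg 169.3 z med 5.1 area 3109
matV [135   8  61] [ 16  28 189] [ 19  41 130]
mat c [578.3  65.8] size [ 98.  108.3] long-axis ang deg 95.1 z med 3.8 area 3695
bar c [594.5  88.3] size [19.5 33.9] long-axis ang deg 150.0 z med 12.9 area 206
brass c [591.4 234. ] size [23.5 35.8] long-axis ang deg 98.4 z med 28.6 area 216
brasstop 332 circ [610.1 236.6] 17.3 med [608.4 236.3  59.3] range [593. 219.  50.] [627. 253.  62.]
sawtop 684 circ [527.5 393.4] 25.2 med [525.3 391.   37.4] range [503. 369.  30.] [552. 418.  41.]
shank 55 circ [527.5 393. ] 5.9 med [526.6 392.5  63.6] range [522. 387.  51.] [533. 398.  66.]
bolt 160 circ [678.6 374.7] 11.2 med [676.9 373.2  73.1] range [668. 364.  60.] [690. 385.  77.]
magnet 1531 circ [335.9 323. ] 53.2 med [348.1 331.1  14.1] range [289. 287.  11.] [383. 363.  20.]
stand n [-0.00766162  0.9993682   0.03470586] tilt 88.01110117881471 cent [436.35070697 232.23912076  54.79967252] up-azimuth -89.56075269163986
rect (2409.58544921875, -203.15484619140625) (558.7382202148438, 8910.166015625) 83.24335479736328
[[  479.4   303.6 -1991.4]
 [ -566.5   -11.5  6851.6]
 [  -11.7    -9.5  6917.3]
 [ 1034.2   305.6 -1925.7]]
```

```bash
cat > m2.py <<'E'
from h import *
f=load('top'); hsv=cv2.cvtColor(f['image'],cv2.COLOR_RGB2HSV); P=cloud(f)*1000; H,S,V=[hsv[...,i].astype(int) for i in range(3)]
roi=np.zeros((480,640),bool); roi[210:262,392:460]=1
k=(roi&(P[...,2]>8.5)&(P[...,2]<20)).astype(np.uint8); c=max(cv2.findContours(k,0,2)[0],key=cv2.contourArea)
w=np.array([onz(f,u,v,.013)[:2] for u,v in c[:,0,:].astype(float)],np.float32)*1000
rc=cv2.minAreaRect(w); b=cv2.boxPoints(rc); print('bar',rc); print(b, 'mean z',np.median(P[k>0][:,2]))
roi[:]=0; roi[275:362,280:360]=1
m=roi&(S<40)&(V>200); print(m.sum())
q=P[m&(P[...,2]>10)&(P[...,2]<120)]; A=np.c_[q[:,:2],np.ones(len(q))]
for _ in range(4):
    co=np.linalg.lstsq(A,q[:,2],rcond=None)[0]; g=abs(A@co-q[:,2])<4; A=A[g];q=q[g]
n=np.array([-co[0],-co[1],1]); n/=np.linalg.norm(n); c0=q.mean(0)
print('n',n,'tilt',np.degrees(np.arccos(n[2])),'az',np.degrees(np.arctan2(co[1],co[0])),len(q))
up=np.array([co[0],co[1],0]);up/=np.linalg.norm(up); ex=up*n[2]+[0,0,np.hypot(*n[:2])]; ey=np.cross(n,ex)
c=max(cv2.findContours(m.astype(np.uint8),0,2)[0],key=cv2.contourArea); w=[]
for u,v in c[:,0,:].astype(float):
    a,d=ray(f,u,v); a=a*1000; w.append(a+d*(n@(c0-a))/(n@d))
st=((np.array(w)-c0)@np.c_[ex,ey]).astype(np.float32); rc=cv2.minAreaRect(st); print(rc)
print(np.round([c0+p[0]*ex+p[1]*ey for p in cv2.boxPoints(rc)],1))
y=roi&(H>18)&(H<32)&(S>150); yp=P[y&(P[...,2]>5)]; print('lip px',y.sum(),np.round(yp.min(0)),np.round(yp.max(0)),np.round(np.median(yp,0)))
o=r.get_obs(); print(R.from_rotvec(o['orientation']).as_matrix().round(3))
E
python3 m2.py
python3 - <<'E'
from h import *
f=load('top')['image'];a=cv2.resize(f[195:280,375:475],None,fx=4,fy=4);b=cv2.resize(f[225:300,175:265],None,fx=4,fy=4);h=max(a.shape[0],b.shape[0])
g=np.zeros((h,a.shape[1]+b.shape[1],3),np.uint8);g[:a.shape[0],:a.shape[1]]=a;g[:b.shape[0],a.shape[1]:]=b;save(g,'pics/crop1.png')
E
```

```text
bar ((576.9432983398438, 61.007408142089844), (84.65177154541016, 33.46216583251953), 57.478050231933594)
[[540.0805    34.313843]
 [568.29535   16.323822]
 [613.8061    87.70097 ]
 [585.59125  105.690994]] mean z 12.970565425495673
3875
n [-0.49602826  0.05037955  0.86684362] tilt 29.90610564589896 az -5.799410043928047 3742
((-0.6988372802734375, 0.5262451171875), (110.68782806396484, 90.28997802734375), 0.06223510578274727)
[[392.7 282.1  22.5]
 [383.6 192.3  22.5]
 [479.1 182.7  77.7]
 [488.1 272.5  77.7]]
lip px 253 [350. 193.  20.] [391. 281. 947.] [384. 240.  28.]
[[-0.948  0.317 -0.   ]
 [ 0.317  0.948 -0.002]
 [-0.    -0.002 -1.   ]]
```

View pics/crop1.png

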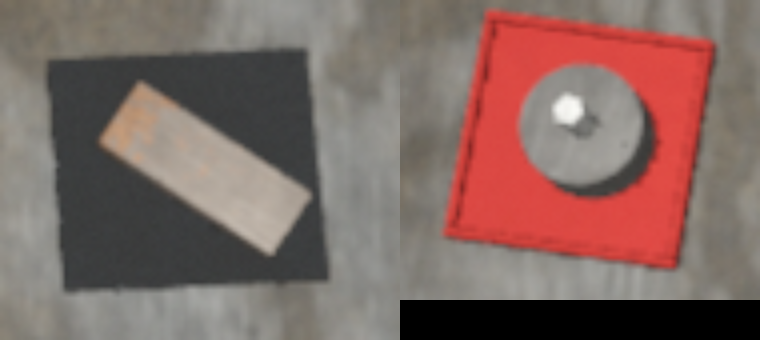

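The crops confirm both parts: the brown bar on the black mat, running up-left to down-right, and the dark grey saw with its white hex shank end in the red tray. I'll start with the bar.

```bash
cat > go.py <<'E'
import sys
from h import *
# usage: go.py x y z(mm) yawdeg_of_tool_y [tilt]  ; tilt: tool z = -stand normal
def goal(x,y,z,yaw,stand=False):
    a=np.radians(yaw); Y=np.array([np.cos(a),np.sin(a),0]); Z=np.array([0,0,-1.])
    if stand:
        az=np.radians(-5.77); X=np.array([np.cos(az),np.sin(az),0])
        Z=-(np.array([0,0,np.cos(np.pi/6)])-X*.5)
        Y=np.array([-X[1],X[0],0])
    return np.array([x,y,z]),np.c_[np.cross(Y,Z),Y,Z]
o=r.get_obs(); M=R.from_rotvec(o['orientation']).as_matrix(); p=o['tcp_pos']*1000
a=[float(v) for v in sys.argv[1:5]]
g,G=goal(*a,stand=len(sys.argv)>5)
print('t',round(o['clock'],2),'joints',o['joints'].round(2),'F',o['contact_force'].round(1))
print('shift',(M.T@(g-p)).round(1),'turn',R.from_matrix(M.T@G).as_rotvec().round(4),'dist',np.linalg.norm(g-p).round(),'width',o['grip_width'].round(4))
E
python3 go.py 577 61 110 147.48
```

```text
t 0.1 joints [-1.36  0.48  0.02  1.56 -0.01  1.11 -0.08] F [0.1 0.1 0.1]Traceback (most recent call last):
  File "go.py", line 15, in <module>
    print('shift',(M.T@(g-p)).round(1),'turn',R.from_matrix(M.T@G).as_rotvec().round(4),'dist',np.linalg.norm(g-p).round(),'width',o['grip_width'].round(4))
                                                                                                                                   ^^^^^^^^^^^^^^^^^^^^^
AttributeError: 'float' object has no attribute 'round'
```

```bash
sed -i "s/o\['grip_width'\].round(4)/round(o['grip_width'],4)/" go.py
python3 go.py 577 61 110 147.48
```

```text
t 0.1 joints [-1.36  0.48  0.02  1.56 -0.01  1.11 -0.08] F [0.1 0.1 0.1]
shift [-527.8 -433.3  121.2] turn [-1.4000e-03 -1.0000e-03 -1.3261e+00] dist 694.0 width 0.0851
```

step_arm:
  moves:
    - [-528,-433,20,0,0,-1.326,60]
    - [-528,-433,20,0,0,-1.326,60]
    - [-528,-433,20,0,0,-1.326,60]
    - [-528,-433,20,0,0,-1.326,60]
    - [-528,-433,20,0,0,-1.326,60]
    - [-528,-433,20,0,0,-1.326,60]
    - [-528,-433,20,0,0,-1.326,60]
    - [-528,-433,20,0,0,-1.326,60]

```text
clock: 0.9
tcp_pos: [0.4205, 0.3118, 0.2198]
orientation: [1.281, -2.868, 0.0]
contact_force: [1.1, 0.2, 0.1]
grip_width: 0.0599
gripper_force: 0.0
```

```bash
python3 go.py 577 61 110 147.48
```

```text
t 0.9 joints [-0.7   0.24 -0.07  1.92  0.02  0.97  1.63] F [1.1 0.2 0.1]
shift [  82.2 -284.   109.8] turn [-0.     -0.0004 -0.1634] dist 315.0 width 0.0599
```

step_arm:
  moves:
    - [82,-284,110,0,0,-0.163,60]
    - [82,-284,110,0,0,-0.163,60]
    - [82,-284,110,0,0,-0.163,60]
    - [82,-284,110,0,0,-0.163,60]
    - [82,-284,110,0,0,-0.163,60]
    - [82,-284,110,0,0,-0.163,60]
    - [82,-284,110,0,0,-0.163,60]
    - [82,-284,110,0,0,-0.163,60]

```text
clock: 1.7
tcp_pos: [0.5754, 0.058, 0.1084]
orientation: [1.493, -2.761, 0.002]
contact_force: [-0.8, 0.4, -0.2]
grip_width: 0.0604
gripper_force: 0.0
```

```bash
python3 - <<'E'
from h import *
f=grab('wrist'); save(f['image'],'pics/w1.png')
E
python3 go.py 577 61 30 147.48
```

```text
t 1.75 joints [-0.24  0.46  0.03  1.9  -0.02  0.78  2.37] F [-0.2  0.4  0.9]
shift [-1.4 -1.8 79.1] turn [ 0.0012 -0.0015 -0.0089] dist 79.0 width 0.0598
```

View pics/w1.png

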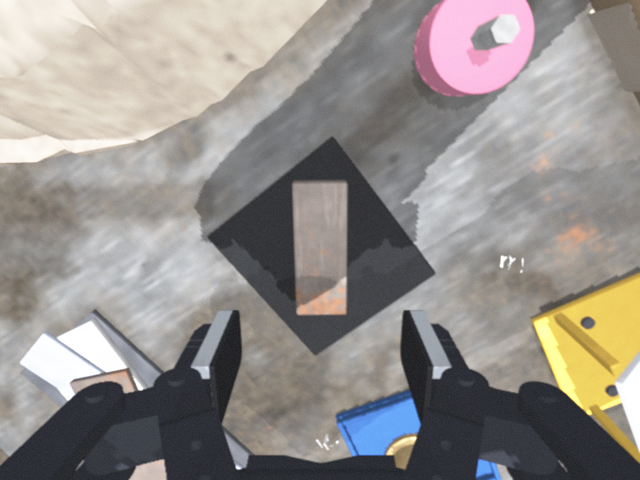

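The wrist view shows the bar centred at about (320,247) between the fingers at (215) and (425), and aligned with them. I'll check its position from here.

Run:
```python
from h import *
f=load('wrist'); P=cloud(f)*1000
k=np.zeros((480,640),np.uint8); z=P[150:350,250:400,2]; k[150:350,250:400]=(z>8.5)&(z<25)
k=cv2.morphologyEx(k,cv2.MORPH_OPEN,np.ones((3,3),np.uint8))
c=max(cv2.findContours(k,0,2)[0],key=cv2.contourArea)
w=np.array([onz(f,u,v,.013)[:2] for u,v in c[:,0,:].astype(float)],np.float32)*1000
print(cv2.minAreaRect(w),np.median(P[k>0][:,2]))
```

```text
((579.1929931640625, 60.62525939941406), (85.40447998046875, 31.894554138183594), 57.44664001464844) 13.356694184698712
```

step_arm:
  moves:
    - [-2,-2.5,50,0,0,-0.009,44]
    - [-2,-2.5,90,0,0,-0.009,44]
    - [-2,-2.5,98,0,0,-0.009,44]
    - [-2,-2.5,103,0,0,-0.009,44]
    - [-2,-2.5,103,0,0,-0.009,44]
    - [-2,-2.5,103,0,0,-0.009,44]

```text
clock: 2.35
tcp_pos: [0.5797, 0.0634, 0.0089]
orientation: [-1.514, 2.749, -0.001]
contact_force: [1.1, -0.1, 0.2]
grip_width: 0.0442
gripper_force: 0.0
```

```bash
python3 - <<'E'
from h import *
f=grab('wrist'); save(f['image'],'pics/w2.png')
E
python3 go.py 578 61 5 147.48
```

```text
t 2.4 joints [-0.23  0.62  0.02  1.93 -0.02  0.59  2.38] F [-0.5  0.3 -0.8]
shift [2.8 0.3 3.9] turn [-0.0022  0.0022  0.0034] dist 5.0 width 0.0441
```

View pics/w2.png

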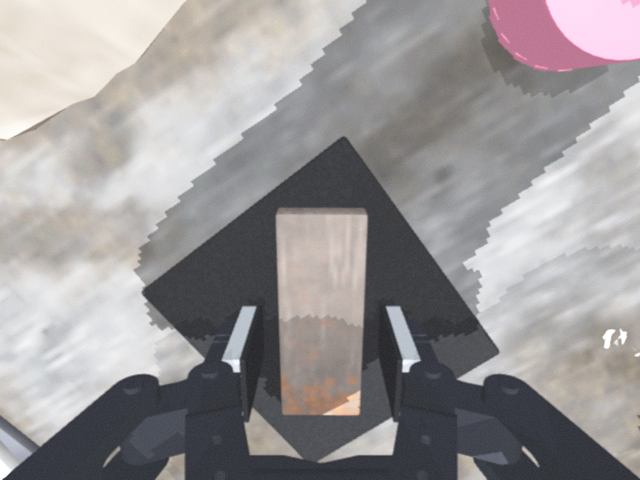

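The fingers at (245,340) and (400,340) straddle the bar, which spans (278–365, 208–415). I'll go down slightly and close.

step_arm:
  moves:
    - [3,0,3.5,0,0,0,44]
    - [3,0,3.5,0,0,0,44]
    - [3,0,3.5,0,0,0,28]
    - [3,0,3.5,0,0,0,20]
    - [3,0,3.5,0,0,0,20]
    - [3,0,3.5,0,0,0,20]
    - [3,0,3.5,0,0,0,20]
  grip_force: 70

```text
clock: 3.1
tcp_pos: [0.5769, 0.0599, 0.0042]
orientation: [-1.514, 2.752, -0.0]
contact_force: [-1.9, -0.8, 6.3]
grip_width: 0.0299
gripper_force: 69.4
```

```bash
python3 go.py 578 61 5 147.48
```

```text
t 3.1 joints [-0.23  0.63  0.02  1.94 -0.02  0.58  2.38] F [-1.9 -0.8  6.3]
shift [-1.5 -0.3 -0.8] turn [-0.0003  0.0001  0.0028] dist 2.0 width 0.0299
```

step_arm:
  moves:
    - [0,0,-20,0,0,0,20]
    - [0,0,-60,0,0,0,20]
    - [0,0,-110,0,0,0,20]
    - [0,0,-130,0,0,0,20]
    - [0,0,-130,0,0,0,20]

```text
clock: 3.6
tcp_pos: [0.5789, 0.0605, 0.1369]
orientation: [-1.512, 2.747, -0.003]
contact_force: [0.2, 0.1, -2.2]
grip_width: 0.0302
gripper_force: 70.3
```

```bash
python3 - <<'E'
from h import *
f=grab('wrist'); save(f['image'],'pics/w3.png')
o=r.get_obs();M=R.from_rotvec(o['orientation']).as_matrix()
P=(cloud(f)-o['tcp_pos'])@M*1000
k=np.zeros((480,640),np.uint8); z=P[...,2]
q=(z>-30)&(z<25)&(abs(P[...,0])<70)&(abs(P[...,1])<14); q[:, :250]=0;q[:,400:]=0
k=q.astype(np.uint8); Q=P[q]; print(len(Q),Q.min(0),Q.max(0),np.median(Q,0))
co=np.linalg.lstsq(np.c_[Q[:,:2],np.ones(len(Q))],Q[:,2],rcond=None)[0]; print('plane',co)
print('F',o['contact_force'])
E
python3 go.py 400 236 200 84.23 s
```

```text
16155 [-47.34924396 -13.99903232 -29.90276159] [39.44043446 13.96609694 -1.45541314] [  3.84388339   0.06339595 -11.51211109]
plane [  0.01244174  -0.05198428 -11.64884367]
F [-0.47539412  0.1507914  -2.47204726]
t 3.65 joints [-0.23  0.43  0.03  1.88 -0.02  0.83  2.38] F [-0.5  0.2 -2.5]
shift [-53.7 243.7 -65.9] turn [ 0.289  -0.4661  1.0806] dist 258.0 width 0.0292
```

View pics/w3.png

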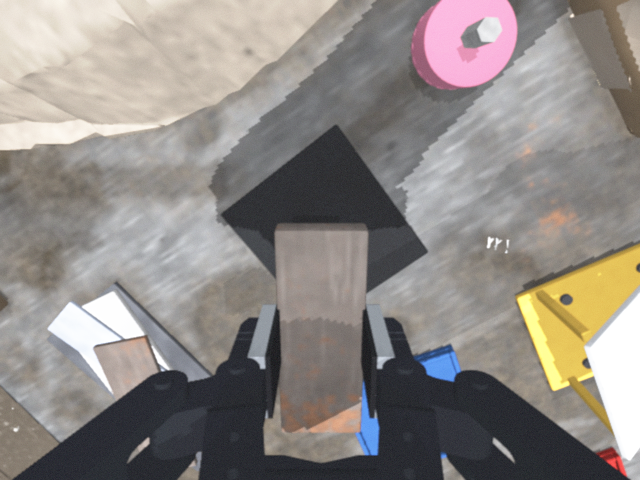

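The bar is held and lifted, spanning about (278–366, 225–432) between the pads. Next I'll carry it over to the stand while turning it.

step_arm:
  moves:
    - [-54,244,-66,0.289,-0.466,1.081,20]
    - [-54,244,-66,0.289,-0.466,1.081,20]
    - [-54,244,-66,0.289,-0.466,1.081,20]
    - [-54,244,-66,0.289,-0.466,1.081,20]
    - [-54,244,-66,0.289,-0.466,1.081,20]
    - [-54,244,-66,0.289,-0.466,1.081,20]
    - [-54,244,-66,0.289,-0.466,1.081,20]
    - [-54,244,-66,0.289,-0.466,1.081,20]

```text
clock: 4.45
tcp_pos: [0.4015, 0.232, 0.1956]
orientation: [-0.362, 2.765, -0.051]
contact_force: [0.9, -1.2, -2.7]
grip_width: 0.0298
gripper_force: 70.5
```

```bash
python3 go.py 387.2 237.3 114 84.23 s
```

```text
t 4.45 joints [-0.87  0.04  0.03  2.3   0.45  0.61  0.64] F [ 0.9 -1.2 -2.7]
shift [39.2 15.1 71.6] turn [ 0.0746 -0.162   0.3485] dist 83.0 width 0.0298
```

```bash
python3 go.py 405 236 100 84.23 s
```

```text
t 4.45 joints [-0.87  0.04  0.03  2.3   0.45  0.61  0.64] F [ 0.9 -1.2 -2.7]
shift [28.1 10.7 90.9] turn [ 0.0746 -0.162   0.3485] dist 96.0 width 0.0298
```

step_arm:
  moves:
    - [10,4,20,0.075,-0.162,0.349,20]
    - [28,11,50,0.075,-0.162,0.349,20]
    - [28,11,91,0.075,-0.162,0.349,20]
    - [28,11,91,0.075,-0.162,0.349,20]
    - [28,11,91,0.075,-0.162,0.349,20]
    - [28,11,91,0.075,-0.162,0.349,20]
    - [28,11,91,0.075,-0.162,0.349,20]

```text
clock: 5.15
tcp_pos: [0.4056, 0.2355, 0.0988]
orientation: [0.128, 2.618, -0.039]
contact_force: [-0.8, -0.3, -2.1]
grip_width: 0.0295
gripper_force: 70.6
```

```bash
python3 go.py 405 236 100 84.23 s
```

```text
t 5.15 joints [-1.02  0.27  0.05  2.44  1.21  0.47 -0.62] F [-0.8 -0.3 -2.1]
shift [-0.1  0.4 -1.4] turn [-0.0019 -0.003   0.0037] dist 1.0 width 0.0295
```

```bash
python3 - <<'E'
from h import *
f=grab('wrist'); save(f['image'],'pics/w4.png')
o=r.get_obs();print(o['joints'].round(3))
E
python3 go.py 425.5 233.4 47.3 84.23 s
```

```text
[-1.024  0.266  0.051  2.435  1.211  0.475 -0.615]
t 5.2 joints [-1.02  0.27  0.05  2.44  1.21  0.47 -0.61] F [ 1.   0.5 -1.3]
shift [ 9.   0.7 55.1] turn [-0.0024 -0.0026  0.0042] dist 56.0 width 0.0296
```

View pics/w4.png

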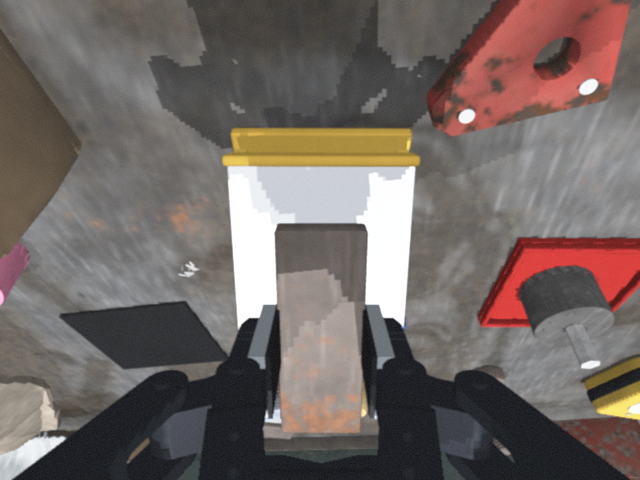

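The stand face is centred under the bar, with the lip at (230–415, 160) and the bar at (275–368, 225). They line up well, so I'll lower it.

step_arm:
  moves:
    - [4,1,30,0,0,0.004,20]
    - [9,1,48,0,0,0.004,20]
    - [9,1,53,0,0,0.004,20]
    - [9,1,53,0,0,0.004,20]
    - [9,1,53,0,0,0.004,20]

```text
clock: 5.7
tcp_pos: [0.4262, 0.2348, 0.0518]
orientation: [0.137, 2.614, -0.033]
contact_force: [-0.5, 1.0, -1.4]
grip_width: 0.0295
gripper_force: 70.5
```

```bash
python3 go.py 425.5 233.4 47.3 84.23 s
python3 - <<'E'
from h import *
f=grab('wrist'); save(f['image'],'pics/w5.png')
E
```

```text
t 5.7 joints [-0.99  0.41  0.07  2.43  1.53  0.42 -0.93] F [-0.5  1.  -1.4]
shift [ 2.7 -1.5  3.6] turn [ 0.0006  0.0012 -0.0045] dist 5.0 width 0.0295
```

View pics/w5.png

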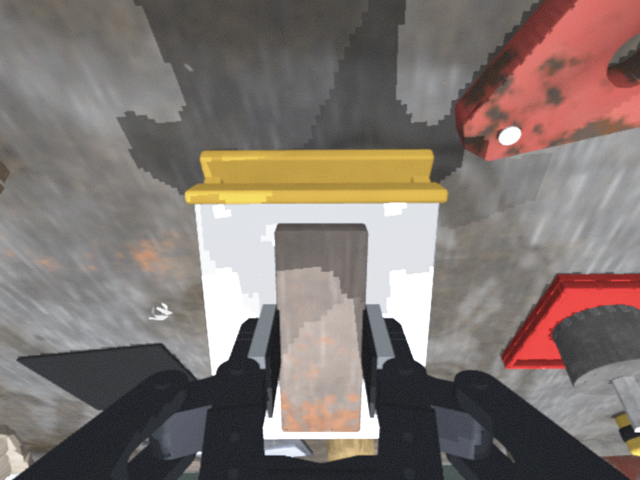

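The lip centre is at (318,195) and the bar centre at 321, so I'll correct by about 1.5 mm and creep down.

step_arm:
  moves:
    - [2,-1.5,2,0,0,-0.004,20]
    - [2,-1.5,4,0,0,-0.004,20]
    - [2,-1.5,4,0,0,-0.004,20]
    - [2,-1.5,4,0,0,-0.004,20]

```text
clock: 6.15
tcp_pos: [0.4264, 0.2337, 0.0471]
orientation: [0.132, 2.614, -0.034]
contact_force: [-0.5, 0.6, -1.9]
grip_width: 0.0296
gripper_force: 70.6
```

```bash
python3 go.py 425.5 233.4 47.3 84.23 s
```

```text
t 6.15 joints [-0.96  0.42  0.03  2.43  1.56  0.43 -0.96] F [-0.5  0.6 -1.9]
shift [ 0.7 -0.4 -0.6] turn [ 0.0012  0.0014 -0.0008] dist 1.0 width 0.0296
```

Nothing has touched yet, so I'll go down another 2 mm.

step_arm:
  moves:
    - [0,-0.4,1,0,0,0,20]
    - [0,-0.4,2,0,0,0,20]
    - [0,-0.4,2,0,0,0,20]

```text
clock: 6.45
tcp_pos: [0.4269, 0.2334, 0.046]
orientation: [0.131, 2.613, -0.033]
contact_force: [-12.0, -1.5, 20.9]
grip_width: 0.0299
gripper_force: 73.5
```

```bash
python3 go.py 425.5 233.4 47.3 84.23 s
```

```text
t 6.45 joints [-0.95  0.42  0.03  2.43  1.58  0.43 -0.97] F [-12.   -1.5  20.9]
shift [ 0.6 -0.1 -1.9] turn [ 0.0019  0.0025 -0.0001] dist 2.0 width 0.0299
```

It has touched the face. I'll ease back 1 mm and release.

step_arm:
  moves:
    - [0,0,-1,0,0,0,20]
    - [0,0,-1,0,0,0,32]
    - [0,0,-1,0,0,0,36]
    - [0,0,-1,0,0,0,42]
    - [0,0,-1,0,0,0,48]
    - [0,0,-1,0,0,0,48]
    - [0,0,-1,0,0,0,48]

```text
clock: 7.15
tcp_pos: [0.4268, 0.2331, 0.0459]
orientation: [0.132, 2.614, -0.034]
contact_force: [0.8, 0.7, -0.1]
grip_width: 0.048
gripper_force: 0.0
```

```bash
python3 - <<'E'
from h import *
f=grab('wrist'); save(f['image'],'pics/w6.png')
E
python3 go.py 402 235.8 120 84.23 s
```

```text
t 7.2 joints [-0.95  0.42  0.03  2.43  1.57  0.43 -0.97] F [-0.6 -0.2  0.3]
shift [-15.5   0.2 -76.7] turn [ 0.0007  0.0011 -0.0005] dist 78.0 width 0.048
```

View pics/w6.png

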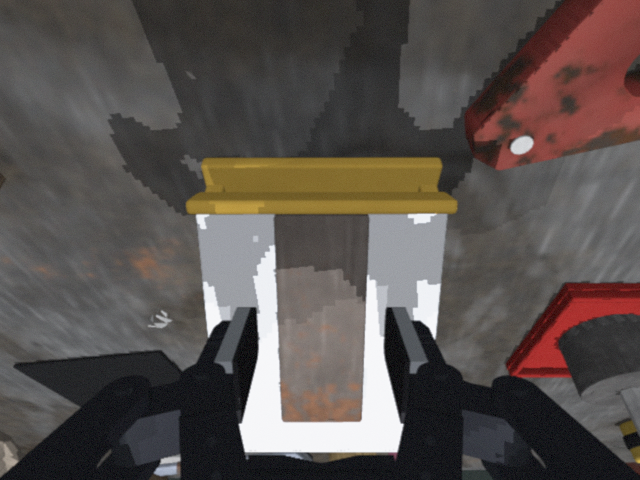

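The bar sits flat against the lip. It spans u 275–369 at v 213 and the face spans 197–446, so it is centred. I'll retreat.

step_arm:
  moves:
    - [0,0,-20,0,0,0,50]
    - [0,0,-40,0,0,0,60]
    - [-15,0,-66,0,0,0,70]
    - [-40,0,-109,0,0,0,80]
    - [-40,0,-109,0,0,0,80]

```text
clock: 7.7
tcp_pos: [0.408, 0.2365, 0.1641]
orientation: [0.134, 2.611, -0.028]
contact_force: [0.0, 0.8, -0.6]
grip_width: 0.08
gripper_force: 0.0
```

```bash
python3 go.py 527.5 393.2 130 84.2
```

```text
t 7.7 joints [-0.8   0.12 -0.19  2.38  0.96  0.6  -0.32] F [ 0.   0.8 -0.6]
shift [-71.4 167.7  82.3] turn [ 0.0059  0.5277 -0.0012] dist 200.0 width 0.08
```

step_arm:
  moves:
    - [-71,168,82,0,0.528,0,80]
    - [-71,168,82,0,0.528,0,80]
    - [-71,168,82,0,0.528,0,80]
    - [-71,168,82,0,0.528,0,80]
    - [-71,168,82,0,0.528,0,80]
    - [-71,168,82,0,0.528,0,80]

```text
clock: 8.3
tcp_pos: [0.5309, 0.3943, 0.1207]
orientation: [-0.164, -3.13, -0.004]
contact_force: [-0.9, -1.0, -0.9]
grip_width: 0.08
gripper_force: 0.0
```

```bash
python3 - <<'E'
from h import *
f=grab('wrist'); save(f['image'],'pics/w7.png'); P=cloud(f)*1000
for lo,hi in((33,43),(55,70)):
    m=(P[...,2]>lo)&(P[...,2]<hi)&(np.hypot(P[...,0]-527,P[...,1]-393)<32)
    q=P[m]
    if len(q)>5: print(len(q),cv2.minEnclosingCircle(q[:,:2].astype(np.float32)),np.median(q,0))
E
python3 go.py 527.5 393.2 14 84.2
```

```text
5004 ((529.5135498046875, 394.45477294921875), 25.055992126464844) [525.6094925  395.03080232  38.12118421]
462 ((529.6607055664062, 394.5581970214844), 6.182152271270752) [528.19409534 394.53969841  64.14853355]
t 8.35 joints [-0.52  0.58 -0.3   1.67  0.2   0.92  0.58] F [-1.3 -0.6 -0.8]
shift [ -0.4   0.8 107.5] turn [-0.0002 -0.0067 -0.0021] dist 107.0 width 0.0801
```

The drum is at about (528.6, 394) at the right height and radius in both views. I'll grasp it.

step_arm:
  moves:
    - [-1.5,1.6,45,0,-0.007,0,80]
    - [-1.5,1.6,85,0,-0.007,0,75]
    - [-1.5,1.6,106,0,-0.007,0,70]
    - [-1.5,1.6,106,0,-0.007,0,64]
    - [-1.5,1.6,106,0,-0.007,0,45]
    - [-1.5,1.6,106,0,-0.007,0,40]
    - [-1.5,1.6,106,0,-0.007,0,40]
    - [-1.5,1.6,106,0,-0.007,0,40]
  grip_force: 60

```text
clock: 9.15
tcp_pos: [0.5278, 0.3941, 0.0208]
orientation: [0.158, 3.132, 0.004]
contact_force: [-0.7, -0.5, 6.3]
grip_width: 0.0469
gripper_force: 62.5
```

```bash
python3 go.py 528.5 394 15 84.2
```

```text
t 9.15 joints [-0.55  0.7  -0.26  1.72  0.25  0.74  0.53] F [-0.7 -0.5  6.3]
shift [-0.6 -0.   5.8] turn [0.0025 0.0055 0.0004] dist 6.0 width 0.0469
```

step_arm:
  moves:
    - [0,0,0,0,0,0,40]
    - [0,0,0,0,0,0,40]

```text
clock: 9.35
tcp_pos: [0.5279, 0.3941, 0.0208]
orientation: [0.158, 3.132, 0.003]
contact_force: [-1.4, -1.3, 7.1]
grip_width: 0.0469
gripper_force: 62.7
```

```bash
python3 go.py 528.5 394 15 84.2
python3 - <<'E'
from h import *
f=grab('wrist'); save(f['image'],'pics/w8.png')
E
```

```text
t 9.35 joints [-0.55  0.7  -0.26  1.72  0.25  0.74  0.53] F [-1.4 -1.3  7.1]
shift [-0.6 -0.   5.8] turn [0.0023 0.0054 0.0004] dist 6.0 width 0.0469
```

View pics/w8.png

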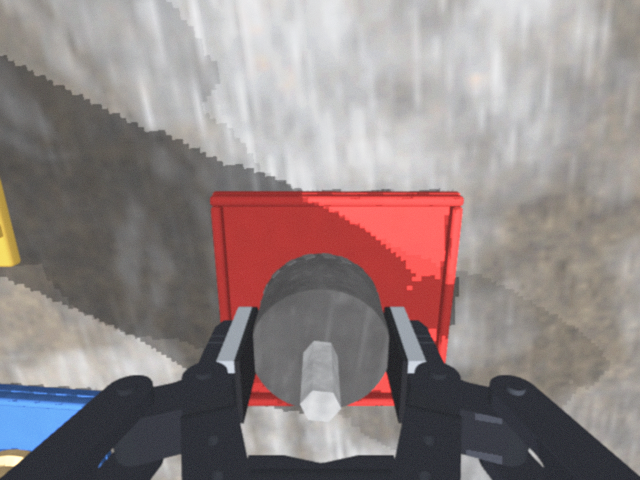

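The fingers hold the drum at (320,340), upright, gripped about 18 mm down from its top. I'll lift it.

step_arm:
  moves:
    - [0,0,-15,0,0,0,40]
    - [0,0,-50,0,0,0,40]
    - [0,0,-100,0,0,0,40]
    - [0,0,-110,0,0,0,40]
    - [0,0,-110,0,0,0,40]

```text
clock: 9.9
tcp_pos: [0.5281, 0.3946, 0.1325]
orientation: [0.158, 3.13, 0.007]
contact_force: [0.4, 0.1, -1.9]
grip_width: 0.0468
gripper_force: 62.3
```

```bash
python3 go.py 578 66 110 84.2;  python3 - <<'E'
from h import *
o=r.get_obs();M=R.from_rotvec(o['orientation']).as_matrix();f=grab('wrist')
P=(cloud(f)-o['tcp_pos'])@M*1000
m=(np.hypot(P[...,0],P[...,1])<32)&(P[...,2]>-60)&(P[...,2]<0);m[:250]=0;m[430:]=0;m[:,:255]=0;m[:,390:]=0
q=P[m];t=q[(q[:,2]>-26)&(q[:,2]<-10)]
co=np.linalg.lstsq(np.c_[t[:,:2],np.ones(len(t))],t[:,2],rcond=None)[0];print(len(t),co,np.median(t,0),q[:,2].min())
s=q[q[:,2]<-34];print(len(s),np.median(s,0))
E
```

```text
t 9.9 joints [-0.53  0.56 -0.3   1.67  0.2   0.93  0.57] F [ 0.4  0.1 -1.9]
shift [ -82.6 -322.    21.5] turn [0.005  0.0078 0.0002] dist 333.0 width 0.0468
12487 [ 3.77929553e-02  3.44333918e-04 -1.72272449e+01] [  3.26387495   0.72793677 -17.25974854] -45.06736954207935
1703 [ -0.94708062   0.08177675 -42.9653877 ]
```

step_arm:
  moves:
    - [-83,-322,21,0,0.006,0,40]
    - [-83,-322,21,0,0.006,0,40]
    - [-83,-322,21,0,0.006,0,40]
    - [-83,-322,21,0,0.006,0,40]
    - [-83,-322,21,0,0.006,0,40]
    - [-83,-322,21,0,0.006,0,40]
    - [-83,-322,21,0,0.006,0,40]
    - [-83,-322,21,0,0.006,0,40]

```text
clock: 10.75
tcp_pos: [0.5757, 0.0565, 0.1053]
orientation: [-0.173, -3.13, 0.006]
contact_force: [-0.4, -0.3, -2.3]
grip_width: 0.047
gripper_force: 62.4
```

```bash
python3 go.py 578 66 21 84.2
```

```text
t 10.75 joints [-0.01  0.49 -0.26  1.88  0.17  0.81  1.11] F [-0.4 -0.3 -2.3]
shift [-1.8 10.1 84.3] turn [-0.0043 -0.0066 -0.0091] dist 85.0 width 0.047
```

step_arm:
  moves:
    - [0,0,40,0,0,0,40]
    - [0,0,75,0,0,0,40]
    - [0,0,82,0,0,0,40]
    - [0,0,82,0,0,0,40]
    - [0,0,82,0,0,0,40]

```text
clock: 11.25
tcp_pos: [0.5773, 0.0655, 0.0268]
orientation: [-0.157, -3.136, -0.002]
contact_force: [0.1, -0.6, -1.3]
grip_width: 0.0472
gripper_force: 62.5
```

```bash
python3 go.py 578 66 21 84.2
```

```text
t 11.25 joints [-0.04  0.6  -0.23  1.91  0.21  0.65  1.07] F [ 0.1 -0.6 -1.3]
shift [-0.7  0.6  5.8] turn [ 0.0014 -0.0016  0.0011] dist 6.0 width 0.0472
```

step_arm:
  moves:
    - [0,0,3,0,0,0,40]
    - [0,0,6,0,0,0,40]
    - [0,0,6,0,0,0,40]
    - [0,0,6,0,0,0,40]

```text
clock: 11.65
tcp_pos: [0.5769, 0.0648, 0.0204]
orientation: [-0.158, -3.136, -0.002]
contact_force: [-0.1, 0.3, -1.6]
grip_width: 0.0471
gripper_force: 62.5
```

step_arm:
  moves:
    - [0,0,1,0,0,0,40]
    - [0,0,1.5,0,0,0,40]
    - [0,0,1.5,0,0,0,40]

```text
clock: 11.95
tcp_pos: [0.5769, 0.0649, 0.0198]
orientation: [-0.158, -3.136, -0.001]
contact_force: [-3.9, 0.3, 9.3]
grip_width: 0.0467
gripper_force: 63.8
```

Contact. I'll release, then lift.

step_arm:
  moves:
    - [0,0,0,0,0,0,48]
    - [0,0,0,0,0,0,54]
    - [0,0,0,0,0,0,62]
    - [0,0,0,0,0,0,72]
    - [0,0,-30,0,0,0,76]
    - [0,0,-80,0,0,0,76]
    - [0,0,-110,0,0,0,76]
    - [0,0,-110,0,0,0,76]

```text
clock: 12.75
tcp_pos: [0.5803, 0.0654, 0.1333]
orientation: [0.158, 3.131, 0.005]
contact_force: [1.5, -0.1, 0.4]
grip_width: 0.076
gripper_force: 0.0
```

```bash
python3 go.py 609.5 236.5 130 84.2;  python3 - <<'E'
from h import *
f=grab('wrist'); save(f['image'],'pics/w9.png');P=cloud(f)*1000
for lo,hi in((32,43),(55,70)):
    m=(P[...,2]>lo)&(P[...,2]<hi)&(np.hypot(P[...,0]-577,P[...,1]-65)<40)
    q=P[m]
    if len(q)>5: print(len(q),cv2.minEnclosingCircle(q[:,:2].astype(np.float32)),np.median(q,0))
E
```

```text
t 12.75 joints [-0.01  0.45 -0.27  1.86  0.16  0.85  1.11] F [ 1.5 -0.1  0.4]
shift [-11.8 173.2   3.9] turn [0.0033 0.0061 0.0002] dist 174.0 width 0.076
4531 ((579.7153930664062, 64.47616577148438), 25.042158126831055) [576.00689708  65.19382374  37.10540959]
397 ((579.5589599609375, 64.58086395263672), 6.131964683532715) [578.78434926  64.64141372  63.19197756]
```

View pics/w9.png

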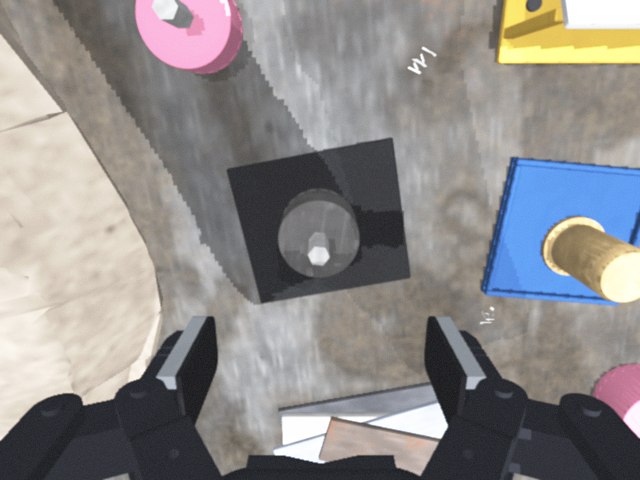

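The saw stands upright on the mat at (318,238). Next is the brass fitting, at right in the blue tray.

step_arm:
  moves:
    - [-10,173,3,0,0,0,76]
    - [-10,173,3,0,0,0,70]
    - [-10,173,3,0,0,0,66]
    - [-10,173,3,0,0,0,62]
    - [-10,173,3,0,0,0,60]
    - [-10,173,3,0,0,0,60]

```text
clock: 13.4
tcp_pos: [0.6034, 0.2354, 0.1239]
orientation: [-0.157, -3.133, 0.001]
contact_force: [0.2, -0.9, -0.5]
grip_width: 0.0597
gripper_force: 0.0
```

```bash
python3 go.py 609.5 236.5 24 84.2;  python3 - <<'E'
from h import *
f=grab('wrist'); P=cloud(f)*1000
for lo,hi in((52,66),(9,20)):
    m=(P[...,2]>lo)&(P[...,2]<hi)&(np.hypot(P[...,0]-610,P[...,1]-236)<26)
    q=P[m]
    if len(q)>5: print(len(q),cv2.minEnclosingCircle(q[:,:2].astype(np.float32)),np.median(q,0))
E
```

```text
t 13.4 joints [-0.26  0.56 -0.28  1.7   0.19  0.91  0.85] F [ 0.2 -0.9 -0.5]
shift [-6.4  1.8 99.9] turn [-0.0009 -0.0046  0.0014] dist 100.0 width 0.0597
2943 ((611.9393310546875, 236.98233032226562), 17.215795516967773) [609.55567506 237.24344579  60.14343204]
606 ((611.8169555664062, 237.04617309570312), 20.796030044555664) [598.28107044 239.0951923   10.09576011]
```

step_arm:
  moves:
    - [-5,2,30,0,0,0,60]
    - [-5,2,52,0,0,0,60]
    - [-5,2,52,0,0,0,60]
    - [-5,2,52,0,0,0,60]

```text
clock: 13.85
tcp_pos: [0.6094, 0.2355, 0.0735]
orientation: [-0.161, -3.134, 0.0]
contact_force: [0.3, -0.3, 0.9]
grip_width: 0.0598
gripper_force: 0.0
```

```bash
python3 go.py 611 236.9 26 84.2
```

```text
t 13.85 joints [-0.27  0.63 -0.27  1.71  0.21  0.83  0.83] F [ 0.3 -0.3  0.9]
shift [-1.6  1.5 47.5] turn [-0.0003 -0.0032 -0.0015] dist 48.0 width 0.0598
```

step_arm:
  moves:
    - [-1.6,1.5,25,0,0,0,60]
    - [-1.6,1.5,44,0,0,0,60]
    - [-1.6,1.5,47,0,0,0,60]
    - [-1.6,1.5,47,0,0,0,45]
    - [-1.6,1.5,47,0,0,0,30]
    - [-1.6,1.5,47,0,0,0,22]
    - [-1.6,1.5,47,0,0,0,22]
    - [-1.6,1.5,47,0,0,0,22]

```text
clock: 14.65
tcp_pos: [0.6124, 0.2386, 0.0287]
orientation: [0.159, 3.137, 0.003]
contact_force: [-1.1, -2.9, 6.5]
grip_width: 0.0309
gripper_force: 60.5
```

```bash
python3 go.py 611 236.9 26 84.2
```

```text
t 14.65 joints [-0.29  0.69 -0.25  1.72  0.23  0.76  0.82] F [-1.1 -2.9  6.5]
shift [ 1.2 -1.9  2.7] turn [ 0.0016  0.0003 -0.0002] dist 4.0 width 0.0309
```

step_arm:
  moves:
    - [0,0,-20,0,0,0,22]
    - [0,0,-60,0,0,0,22]
    - [0,0,-85,0,0,0,22]
    - [0,0,-85,0,0,0,22]

```text
clock: 15.05
tcp_pos: [0.6139, 0.2401, 0.1164]
orientation: [0.158, 3.133, 0.008]
contact_force: [0.5, 0.7, -2.4]
grip_width: 0.0309
gripper_force: 60.3
```

```bash
python3 go.py 528.4 398 100 84.2
```

```text
t 15.05 joints [-0.27  0.58 -0.28  1.68  0.19  0.9   0.85] F [ 0.5  0.7 -2.4]
shift [101.1 148.4  16.7] turn [0.0053 0.0048 0.0003] dist 180.0 width 0.0309
```

step_arm:
  moves:
    - [101,148,15,0,0,0,22]
    - [101,148,15,0,0,0,22]
    - [101,148,15,0,0,0,22]
    - [101,148,15,0,0,0,22]
    - [101,148,15,0,0,0,22]
    - [101,148,15,0,0,0,22]
    - [101,148,15,0,0,0,22]

```text
clock: 15.75
tcp_pos: [0.5262, 0.3942, 0.0961]
orientation: [-0.161, -3.135, 0.001]
contact_force: [-0.8, -0.1, -2.3]
grip_width: 0.031
gripper_force: 60.3
```

```bash
python3 go.py 528.4 398 32 84.2
python3 - <<'E'
from h import *
f=grab('wrist'); save(f['image'],'pics/w10.png')
E
```

```text
t 15.75 joints [-0.53  0.61 -0.29  1.69  0.21  0.88  0.56] F [-0.8 -0.1 -2.3]
shift [-2.   4.1 64.1] turn [-0.0011 -0.0026 -0.0013] dist 64.0 width 0.031
```

View pics/w10.png

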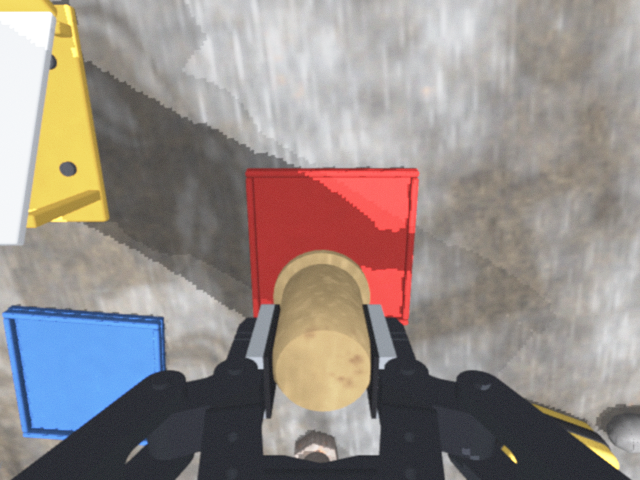

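The red tray spans u 247–417 at v 170 and the brass is at u 321, so it needs to go a few mm to the right. I'll measure the tray from this view.

Run:
```python
from h import *
f=load('wrist'); h=cv2.cvtColor(f['image'],cv2.COLOR_RGB2HSV).astype(int)
k=(((h[...,0]<8)|(h[...,0]>172))&(h[...,1]>150)&(h[...,2]>70)).astype(np.uint8)
c=max(cv2.findContours(k,0,2)[0],key=cv2.contourArea)
def w(c): return np.array([onz(f,u,v,.010)[:2] for u,v in c],np.float32)*1000
p=c[:,0,:].astype(float)
W=w(p); a=np.radians(-5.9); e=np.array([[np.cos(a),np.sin(a)],[-np.sin(a),np.cos(a)]]); L=W@e.T
print('tray-frame min/max',np.percentile(L,[1,99],axis=0)); lo,hi=np.percentile(L,1,axis=0),np.percentile(L,99,axis=0)
y=(lo[1]+hi[1])/2
for cx in (lo[0]+48,hi[0]-48): print('center',np.array([cx,y])@e)
print(cv2.minAreaRect(W))
```

```text
tray-frame min/max [[436.64384077 404.96190707]
 [532.18146766 499.93399625]]
center [528.58486643 400.23348228]
center [528.1249426  400.28101079]
((528.6965942382812, 400.2225036621094), (95.06910705566406, 96.18192291259766), 84.17550659179688)
```

step_arm:
  moves:
    - [-2,4,30,0,0,0,22]
    - [-2,4,56,0,0,0,22]
    - [-2,4,60,0,0,0,22]
    - [-2,4,60,0,0,0,22]
    - [-2,4,60,0,0,0,22]

```text
clock: 16.3
tcp_pos: [0.529, 0.4, 0.0383]
orientation: [-0.16, -3.137, -0.003]
contact_force: [0.0, 0.4, -2.5]
grip_width: 0.031
gripper_force: 60.3
```

```bash
python3 go.py 528.7 399.2 29 84.2
```

```text
t 16.3 joints [-0.55  0.69 -0.27  1.7   0.24  0.78  0.54] F [ 0.   0.4 -2.5]
shift [ 0.2 -0.8  9.3] turn [ 0.0021 -0.0009 -0.0006] dist 9.0 width 0.031
```

step_arm:
  moves:
    - [0,-1,5,0,0,0,22]
    - [0,-1,9,0,0,0,22]
    - [0,-1,9.5,0,0,0,22]
    - [0,-1,9.5,0,0,0,22]

```text
clock: 16.7
tcp_pos: [0.5284, 0.3991, 0.0288]
orientation: [-0.159, -3.137, -0.003]
contact_force: [-0.8, -1.2, 4.8]
grip_width: 0.0306
gripper_force: 61.3
```

Contact. I'll release gently and lift.

step_arm:
  moves:
    - [0,0,0,0,0,0,33]
    - [0,0,0,0,0,0,40]
    - [0,0,0,0,0,0,50]
    - [0,0,0,0,0,0,60]
    - [0,0,-30,0,0,0,60]
    - [0,0,-75,0,0,0,70]
    - [0,0,-100,0,0,0,76]
    - [0,0,-100,0,0,0,76]

```text
clock: 17.5
tcp_pos: [0.5301, 0.401, 0.1323]
orientation: [0.158, 3.134, 0.011]
contact_force: [1.3, 0.3, -0.2]
grip_width: 0.0762
gripper_force: 0.0
```

```bash
python3 go.py 578.5 64.7 130 84.2;  python3 - <<'E'
from h import *
f=grab('wrist'); P=cloud(f)*1000
for lo,hi in((52,66),(10.5,18)):
    m=(P[...,2]>lo)&(P[...,2]<hi)&(np.hypot(P[...,0]-527,P[...,1]-399)<30)
    q=P[m]
    if len(q)>5: print(len(q),cv2.minEnclosingCircle(q[:,:2].astype(np.float32)),np.median(q,0))
h=cv2.cvtColor(f['image'],cv2.COLOR_RGB2HSV).astype(int)
k=(((h[...,0]<8)|(h[...,0]>172))&(h[...,1]>150)&(h[...,2]>70)).astype(np.uint8)
c=max(cv2.findContours(k,0,2)[0],key=cv2.contourArea)[:,0,:].astype(float)
print(cv2.minAreaRect(np.array([onz(f,u,v,.010)[:2] for u,v in c],np.float32)*1000))
E
```

```text
t 17.5 joints [-0.53  0.57 -0.3   1.66  0.2   0.93  0.57] F [ 1.3  0.3 -0.2]
shift [-8.200e+01 -3.297e+02  3.000e-01] turn [0.0069 0.0032 0.0003] dist 340.0 width 0.0762
2841 ((528.5234375, 399.45654296875), 17.252599716186523) [526.40934577 399.83999571  60.17266119]
174 ((525.0355224609375, 399.86480712890625), 18.78293800354004) [513.917079   401.28493116  12.61220085]
((528.5383911132812, 400.16131591796875), (95.08367156982422, 95.1815185546875), 84.16275787353516)
```

The brass is upright and within 1 mm of the red tray's centre. Now back to the saw.

step_arm:
  moves:
    - [-82,-330,0,0,0,0,76]
    - [-82,-330,0,0,0,0,76]
    - [-82,-330,0,0,0,0,76]
    - [-82,-330,0,0,0,0,76]
    - [-82,-330,0,0,0,0,76]
    - [-82,-330,0,0,0,0,76]
    - [-82,-330,0,0,0,0,76]
    - [-82,-330,0,0,0,0,76]

```text
clock: 18.35
tcp_pos: [0.5761, 0.0535, 0.1253]
orientation: [-0.174, -3.132, 0.006]
contact_force: [-0.3, 0.8, -0.1]
grip_width: 0.0761
gripper_force: 0.0
```

step_arm:
  moves:
    - [0,0,20,0,0,0,76]
    - [0,0,50,0,0,0,76]
    - [0,0,60,0,0,0,76]
    - [0,0,60,0,0,0,76]

```text
clock: 18.75
tcp_pos: [0.5742, 0.0624, 0.0648]
orientation: [-0.157, -3.13, -0.0]
contact_force: [0.7, 0.2, -0.2]
grip_width: 0.0764
gripper_force: 0.0
```

```bash
python3 go.py 578.5 64.7 17 84.2
```

```text
t 18.75 joints [-0.03  0.54 -0.25  1.9   0.19  0.73  1.09] F [ 0.7  0.2 -0.2]
shift [-4.4  2.7 47.7] turn [-0.0002 -0.0072  0.0012] dist 48.0 width 0.0764
```

step_arm:
  moves:
    - [-4,2.5,25,0,-0.005,0,76]
    - [-4,2.5,44,0,-0.005,0,76]
    - [-4,2.5,46,0,-0.005,0,76]
    - [-4,2.5,46,0,-0.005,0,60]
    - [-4,2.5,46,0,-0.005,0,45]
    - [-4,2.5,46,0,-0.005,0,40]
    - [-4,2.5,46,0,-0.005,0,40]
    - [-4,2.5,46,0,-0.005,0,40]

```text
clock: 19.55
tcp_pos: [0.5814, 0.0646, 0.023]
orientation: [0.158, 3.132, 0.002]
contact_force: [-2.4, -0.0, 5.5]
grip_width: 0.0465
gripper_force: 61.7
```

```bash
python3 go.py 578.5 64.7 17 84.2
```

```text
t 19.55 joints [-0.04  0.61 -0.23  1.91  0.22  0.64  1.06] F [-2.4 -0.   5.5]
shift [ 2.9 -0.2  5.9] turn [0.0014 0.0051 0.0004] dist 7.0 width 0.0465
```

step_arm:
  moves:
    - [0,0,-20,0,0,0,40]
    - [0,0,-60,0,0,0,40]
    - [0,0,-85,0,0,0,40]
    - [0,0,-85,0,0,0,40]

```text
clock: 19.95
tcp_pos: [0.5831, 0.065, 0.1107]
orientation: [0.158, 3.127, 0.004]
contact_force: [0.4, -1.0, -1.3]
grip_width: 0.0466
gripper_force: 62.6
```

```bash
python3 go.py 602.5 231.5 100 84.2
```

```text
t 19.95 joints [-0.02  0.48 -0.26  1.87  0.17  0.8   1.11] F [ 0.4 -1.  -1.3]
shift [ -2.3 167.6  11.3] turn [0.0031 0.0107 0.0002] dist 168.0 width 0.0466
```

step_arm:
  moves:
    - [-2,167,10,0,0.006,0,40]
    - [-2,167,10,0,0.006,0,40]
    - [-2,167,10,0,0.006,0,40]
    - [-2,167,10,0,0.006,0,40]
    - [-2,167,10,0,0.006,0,40]
    - [-2,167,10,0,0.006,0,40]
    - [-2,167,10,0,0.006,0,40]
    - [-2,167,10,0,0.006,0,40]

```text
clock: 20.75
tcp_pos: [0.5992, 0.228, 0.0961]
orientation: [-0.162, -3.134, 0.0]
contact_force: [-0.4, 0.6, -1.3]
grip_width: 0.0466
gripper_force: 62.6
```

```bash
cat > b.py <<'E'
from h import *
f=grab('wrist'); P=cloud(f)*1000; o=r.get_obs(); print('tcp',o['tcp_pos']*1000)
h=cv2.cvtColor(f['image'],cv2.COLOR_RGB2HSV).astype(int)
k=((h[...,0]>100)&(h[...,0]<120)&(h[...,1]>140)).astype(np.uint8)
c=max(cv2.findContours(k,0,2)[0],key=cv2.contourArea)[:,0,:].astype(float)
print('tray',cv2.minAreaRect(np.array([onz(f,u,v,.010)[:2] for u,v in c],np.float32)*1000))
t=o['tcp_pos']*1000
m=(np.hypot(P[...,0]-t[0],P[...,1]-t[1])<33); q=P[m]
top=q[:,2].max(); print('maxz',np.percentile(q[:,2],99.5))
import sys
for lo,hi in((33,43),(55,70)) if len(sys.argv)>1 else ((t[2]+10,t[2]+24),(t[2]+38,t[2]+50)):
    s=q[(q[:,2]>lo)&(q[:,2]<hi)]
    if len(s)>5: print(len(s),cv2.minEnclosingCircle(s[:,:2].astype(np.float32)),np.median(s,0))
E
python3 b.py
```

```text
tcp [599.25901337 228.41090539  96.16490178]
tray ((598.0533447265625, 233.8572235107422), (94.68009948730469, 86.12797546386719), 79.09490966796875)
maxz 181.25344877291644
13314 ((594.2724609375, 228.92333984375), 32.582393646240234) [592.4688031  229.82903363 110.33519446]
3407 ((592.199951171875, 229.19076538085938), 31.436874389648438) [594.82992311 228.21913068 136.56583111]
```

step_arm:
  moves:
    - [-4,4.5,30,0,0,0,40]
    - [-4,4.5,60,0,0,0,40]
    - [-4,4.5,64,0,0,0,40]
    - [-4,4.5,64,0,0,0,40]
    - [-4,4.5,64,0,0,0,40]

```text
clock: 21.3
tcp_pos: [0.6041, 0.2346, 0.0336]
orientation: [-0.159, -3.136, -0.003]
contact_force: [-0.2, 0.9, -1.4]
grip_width: 0.0464
gripper_force: 62.6
```

```bash
python3 go.py 603 233 24 84.2
python3 - <<'E'
from h import *
f=grab('wrist'); save(f['image'],'pics/w11.png')
E
```

```text
t 21.3 joints [-0.29  0.67 -0.25  1.74  0.22  0.75  0.82] F [-0.2  0.9 -1.4]
shift [ 0.9 -1.7  9.6] turn [ 0.0018 -0.0016 -0.0001] dist 10.0 width 0.0464
```

View pics/w11.png

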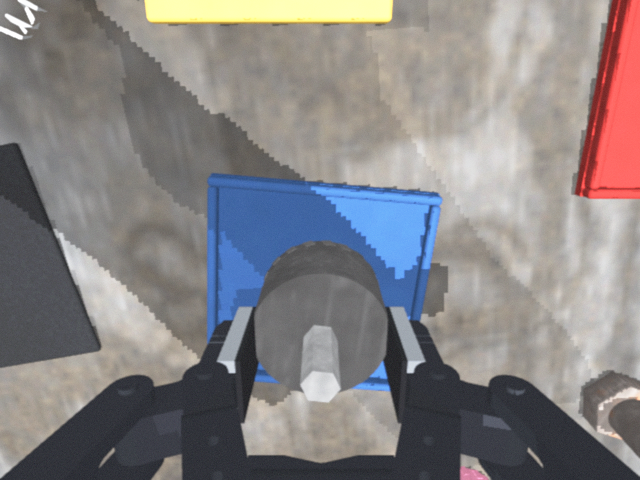

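The drum is at (320,320), centred over the blue tray, which spans u 208–440. I'll lower it.

step_arm:
  moves:
    - [0.5,-1.5,5,0,0,0,40]
    - [0.5,-1.5,9,0,0,0,40]
    - [0.5,-1.5,10,0,0,0,40]
    - [0.5,-1.5,10,0,0,0,40]

```text
clock: 21.75
tcp_pos: [0.6028, 0.233, 0.0239]
orientation: [-0.158, -3.135, -0.001]
contact_force: [-4.6, -2.2, 10.7]
grip_width: 0.0467
gripper_force: 64.0
```

step_arm:
  moves:
    - [0,0,0,0,0,0,48]
    - [0,0,0,0,0,0,54]
    - [0,0,0,0,0,0,62]
    - [0,0,0,0,0,0,74]
    - [0,0,-30,0,0,0,80]
    - [0,0,-75,0,0,0,80]
    - [0,0,-110,0,0,0,80]
    - [0,0,-110,0,0,0,80]

```text
clock: 22.55
tcp_pos: [0.6061, 0.2347, 0.1379]
orientation: [0.158, 3.132, 0.009]
contact_force: [0.4, 0.4, 0.0]
grip_width: 0.0802
gripper_force: 0.0
```

```bash
python3 b.py x
python3 - <<'E'
from h import *
f=grab('top'); g=grab('scene'); save(g['image'],'pics/scene2.png')
E
```

```text
tcp [604.63891298 233.84415709 135.08612583]
tray ((602.6893310546875, 232.87554931640625), (94.61603546142578, 95.29558563232422), 79.22979736328125)
maxz 223.34260053225515
4493 ((601.4563598632812, 233.193115234375), 25.023714065551758) [597.84486986 233.86303179  38.14186379]
399 ((601.4100341796875, 233.24374389648438), 6.008246421813965) [600.38713698 233.37468223  64.20014358]
```

View pics/scene2.png

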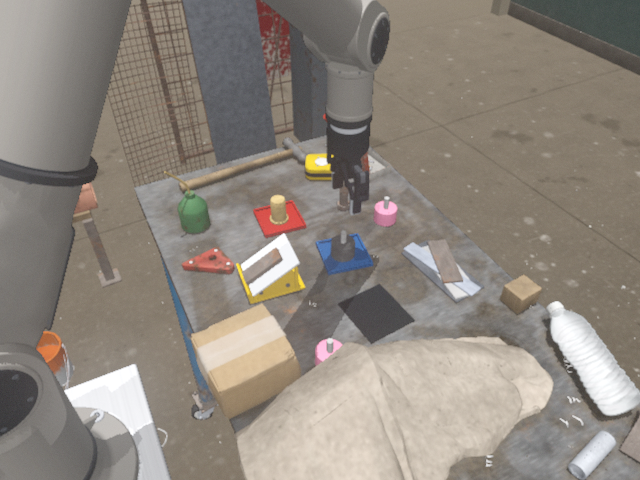

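The saw is upright within 1.3 mm of the blue tray's centre, the brass is in the red tray at (278,212), and the bar is on the stand at (263,262). The mat is empty and the magnet and bolt have not moved. The arm is clear, so I'll hand in.

```bash
python3 -c "
from bench import r
print(r.hand_in())"
```

```text
the job is handed in; nothing more can be done
None
```

The job is done and handed in at about 23 s: the bar is seated centred against the stand's lip, and the brass (red tray) and hole saw (blue tray) are upright within about 1 mm of their tray centres; the hand-in call returned no verdict.

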